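# Clear the jam in the stone feeder

## Task

The green stone drum has plugged the mouth of the sloping stone feeder, and the pink and blue balls are held up behind it. Push the drum well back up into the hopper, standing and never lifted, and leave it there, so that both balls roll out by themselves through the lane and come to rest in the pocket at the low end; do not pick the balls up.

Things in the scene. Friction and masses are not known exactly. Their poses are not given: they have to be found in the camera images.
- feeder: Fixed dark wooden tray, 290 mm long: wide hopper, narrow lane, small pocket. Origin: on the desk under the mouth (where hopper meets lane). x: level, along the centre line from lane to hopper (uphill, away from the robot within 20 deg), z up. Floor height above desk = 20 mm + 0.095 x. Walls 8 mm thick, 18 mm above the floor (22 mm at the pocket); tips 22 mm above the floor clear hopper and lane.
- mouth (a point): Middle of the mouth, on the floor, 20 mm above the feeder origin. Along feeder x: hopper 0 to 146 mm, its funnel walls opening at 45 degrees (inner half width 23 mm + x, up to 84 mm, then straight to the back wall); lane -56 to 0 mm, 46 mm wide inside, open above; pocket -128 to -60 mm, 84 mm wide inside.
- drum_center (a point): Centre of the loose upright green stone drum: 54 mm diameter, 38 mm tall, straight side up to 33 mm, 120 g, z its upright axis. Slides on the floor and stays where left. At the start it plugs the mouth, centred 14 to 19 mm uphill of it on the centre line; too wide for the lane. Balls pass beside it once it is centred 50 mm or more uphill of the mouth; 75 to 80 mm gives ample room.
- ball_pink_center (a point): Centre of the loose pink stone ball, 20 mm diameter, 15 g. It rolls downhill by itself within about 2 s when free. At the start it lies in the hopper against the drum, on either side.
- ball_blue_center (a point): Centre of the loose blue stone ball, of the same size and behaviour, at the other side of the drum.
Mind the look-alikes: they are no part of the job. Of the things that look like the part that bears drum_center, the middle-sized one is meant.

How it is judged:
By the outcome, as a careful person would: the job done as asked, in the order asked, and still so for the second after the job is handed in, with the robot touching nothing.
It also fails if it takes over 32 s, if anything falls off the work surface, if the arm or the gripper's body presses on something with over 40 N, if the wrist force passes 120 N, or if a joint passes its speed limit or range.

## Robot

A 6-joint arm with a two-finger parallel gripper is mounted at the origin on a cart in front of the work surface, level with it; the furniture and walls round the work are solid. World frame = base frame: x ahead of the robot, y to its left, z up, the work surface at z = 0. Lengths are in m, angles in rad, forces in N, time in s.
With the tool pointing down it reaches from about 0.325 to 0.75 m from the base axis. Payload 7.6 kg.
Tool frame: the origin (TCP) lies on the centre line of the jaws, within the pads' length; the fingertips stand 22 mm ahead of it and the grasp point (between the pads) lies 3 mm ahead of it; z points along the fingers, y is the direction in which the jaws open and shut (so a half turn about z gives the same grasp; the last joint's range is limited). The gripper opens to 85 mm and grips with 20 to 120 N. Pads are 22 mm wide; open, the fingers measure 114 mm over their backs; the gripper's body (76 mm by 85 mm) begins 54 mm behind the grasp point. The pads swing forward as they close: fully open they stand 13 mm farther back than shut.
Start: joints at [-1.239, 0.052, 1.401, -0, 1.689, -0.07], TCP at [0.205, -0.483, 0.232] pointing down, gripper open.
Joint ranges: [-2.9, 2.9], [-0.91, 2.17], [0.12, 2.37], [-1.06, 4.2], [0.26, 2.73], [-2.93, 2.93]. Speed limits (rad/s): [2.57, 2.57, 3.01, 3.14, 3.14, 3.14].

## Interface

Orientations are given as [roll, pitch, yaw] about the fixed x, y, z axes, in that order (R = Rz(yaw) Ry(pitch) Rx(roll)).
In Python, from bench import ctrl gives the robot as it stands. The module is installed in compiled form; this text tells all that it offers.
- The arm moves only by the tool jog_arm, never from a script. Its argument "targets" is a list of rows, each an object with "linear": the shift along the tool's x, y, z in m, a list of three; "spin": the turn about the tool's z in rad; "fingers": the opening, from 0 (shut) to 1 (fully open). A call has 1 to 5 rows; each row is the pose to reach, as a shift and turn from the pose commanded when the call began, along the tool's axes at that moment; what a row does not reach only later rows make up. A row lasts 1/10 s, in which the tool goes at most 50 mm and 8.59 degrees, less where a joint would pass 70% of its speed; a pose out of reach is approached as far as the arm can. A call with a gripper value outside its range is refused whole. The fingers move at their own pace and stop on an object; "grip_force" is the grip in N (left out, the last holds). Time passes only in rows, so rows that repeat a pose let the fingers close. It gives the time, the measured TCP pose, the force and the opening at its end, in the units of the state.
- ctrl.sense(): the state, without advancing time (a new reading comes with each control period).
- ctrl.capture(name): name is "scene" or "top" or "wrist"; returns the picture (480x640x3 uint8, blue, green, red); there is no depth.
- ctrl.calibration(name): a dict with "intrinsics" (3x3 intrinsics, pixels), "view" (4x4, takes a point from world to camera coordinates). Camera axes: x right, y up, looking along -z (the intrinsics and any distortion apply to the point x, -y, -z); pixel columns grow to the right and rows downward; lengths in m; the calibration is good to about 2 mm. A picture is of the moment at which its call begins: read the wrist's pose just before it. calibration takes no time and is no camera call; for the wrist camera it gives the pose at the moment of the call.
- ctrl.hand_in(): hands the job in, once; it reports no verdict.
The state is a dict: "clock": time; "joint_pos": joint angles; "qvel": joint speeds; "tau": joint torques, N m; "tool_pos": TCP position; "ee_rot": TCP orientation; "wrist_force": force on the tool from outside, world axes, zero at the start; "torque": the same for the moment, N m; "width": opening from 0.0 (shut) to 1.0 (fully open).
Only numpy, scipy, OpenCV 4.12 (cv2) and the standard library are available. Lean on these libraries where they do the work, as an engineer would, in place of code of your own. Each camera call takes 0.05 s, during which the arm holds its last target. There are 200 camera calls.

## Working session

There is one attempt and no reset: what is moved stays moved. The work goes in short steps, Python scripts to look and compute and a tool call to move; the robot and the scene stay as the last step left them, time stands still between calls to the robot, and variables do not carry over. Pictures are saved under pics/ and viewed, about 8 in all and at most 12, crops included, and the job is handed in when it is done.

Besides the shell and the picture viewer there is one more tool, called after ">>>" as name([rows], argument=value, ...), one row to a line, values as JSON. jog_arm: Moves the arm, as the interface text tells. Its arguments: {"type":"object","properties":{"targets":{"type":"array","items":{"type":"object","properties":{"linear":{"type":"array","items":{"type":"number"}},"spin":{"type":"number"},"fingers":{"type":"number"}}}},"grip_force":{"type":"number"}},"required":["targets"]}

```bash
mkdir -p pics
python3 - <<'E'
from bench import ctrl
import cv2,numpy as np
s=ctrl.sense();print(s)
for n in("scene","top"):
    cv2.imwrite(f"pics/{n}0.png",ctrl.capture(n))
    c=ctrl.calibration(n);print(n,c)
E
```

```text
{'clock': 0.0, 'joint_pos': array([-1.23927340e+00,  5.28548523e-02,  1.40171385e+00, -5.34935255e-06,
        1.68862228e+00, -7.03474606e-02]), 'qvel': array([-0.00052473,  0.00039247,  0.00080529, -0.00083354,  0.00044948,
        0.00088746]), 'tau': array([-2.24121221e-03, -3.81667328e+01, -3.60193348e+01, -2.43108752e-04,
        6.19606173e-03, -2.29831258e-06]), 'tool_pos': array([ 0.20524722, -0.48288953,  0.23126846]), 'ee_rot': array([-3.13999791e+00, -1.07045176e-04,  4.01869680e-01]), 'wrist_force': array([ 0.20784082, -0.07685036, -0.67964828]), 'torque': array([-0.00295796,  0.03396798,  0.01968102]), 'width': 0.9979632485213585}
scene {'intrinsics': array([[519.2673814 ,   0.        , 321.25059503],
       [  0.        , 519.2673814 , 247.92042336],
       [  0.        ,   0.        ,   1.        ]]), 'view': array([[-0.55622993, -0.83076944,  0.02074623,  0.44876243],
       [ 0.4009892 , -0.2464433 ,  0.88231137, -0.19090896],
       [-0.72788456,  0.499087  ,  0.47020872, -0.64759843],
       [ 0.        ,  0.        ,  0.        ,  1.        ]])}
top {'intrinsics': array([[494.52131233,   0.        , 327.15580889],
       [  0.        , 494.52131233, 239.62186925],
       [  0.        ,   0.        ,   1.        ]]), 'view': array([[-0.02400586, -0.99951484,  0.01984459,  0.24606617],
       [ 0.98362269, -0.0200679 ,  0.17911917, -0.45720374],
       [-0.17863403,  0.0238195 ,  0.98362722, -0.8175477 ],
       [ 0.        ,  0.        ,  0.        ,  1.        ]])}
```

View pics/top0.png

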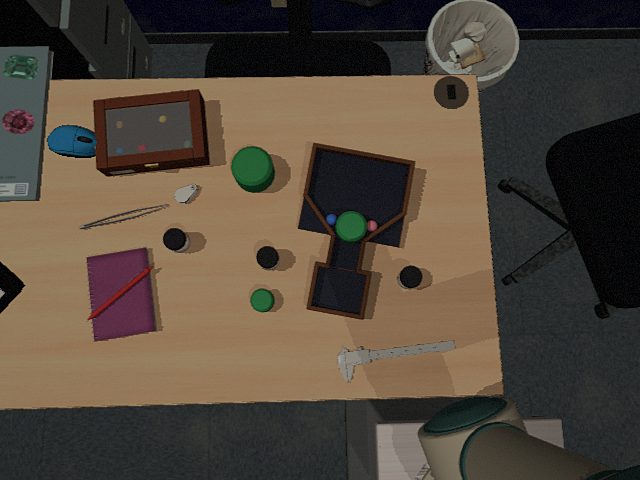

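View pics/scene0.png

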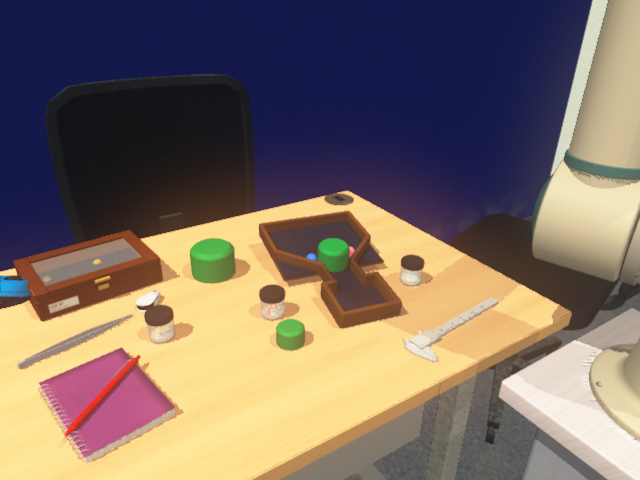

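The drum sits at (351,226) in top, with blue to its left at (332,219) and pink to its right at (372,226). The hopper's back corners are near (315,145) and (414,161), and the pocket's bottom corners near (308,310) and (365,318). The larger and smaller green items are decoys. Next I fit the feeder pose.

```bash
cat > h.py <<'E'
import cv2,numpy as np
from bench import ctrl
from scipy.optimize import least_squares
def proj(n,P):
    c=ctrl.calibration(n);V=c["view"];p=np.atleast_2d(P)@V[:3,:3].T+V[:3,3]
    p=p*[1,-1,-1];q=p@c["intrinsics"].T;return q[:,:2]/q[:,2:]
def back(n,uv,z):
    c=ctrl.calibration(n);V=c["view"];R=V[:3,:3];o=-R.T@V[:3,3]
    d=R.T@(np.linalg.solve(c["intrinsics"],[*uv,1])*[1,-1,-1]);return o+d*(z-o[2])/d[2]
def F(p,L):
    L=np.atleast_2d(L);c,s=np.cos(p[2]),np.sin(p[2])
    return np.c_[p[0]+c*L[:,0]-s*L[:,1],p[1]+s*L[:,0]+c*L[:,1],L[:,2]]
def blob(img,lo,hi,box):
    m=cv2.inRange(cv2.cvtColor(img,cv2.COLOR_BGR2HSV),lo,hi);k=np.zeros_like(m);x0,y0,x1,y1=box
    k[y0:y1,x0:x1]=m[y0:y1,x0:x1];n,_,st,ce=cv2.connectedComponentsWithStats(k)
    i=1+np.argmax(st[1:,4]);return ce[i],st[i]
def toF(p,P):
    c,s=np.cos(p[2]),np.sin(p[2]);d=np.array(P)-[p[0],p[1],0];return np.array([c*d[0]+s*d[1],-s*d[0]+c*d[1],d[2]])
E
python3 - <<'E'
from h import *
t=cv2.imread("pics/top0.png");s=cv2.imread("pics/scene0.png")
L=np.array([[.154,.092,.0526],[.154,-.092,.0526],[-.136,.05,.029],[-.136,-.05,.029]])
uv=np.array([[314,144],[415,161],[307,310],[365,319]],float)
r=least_squares(lambda p:(proj("top",F(p,L))-uv).ravel(),[.4,-.1,0]);p=r.x
print(p,r.fun.round(1));np.save("feeder.npy",p)
for im,n,b in((t,"top",(325,200,380,250)),(s,"scene",(310,230,355,275))):
    c,st=blob(im,(45,80,30),(85,255,255),b);print(n,c,st)
    P=back(n,c,.059 if n=="top" else .045);print(P,toF(p,P))
W=[]
for x,y,h in[(.154,.092,18),(.154,-.092,18),(.146,.084,18),(.146,-.084,18),(.061,.084,18),(.061,-.084,18),(0,.023,18),(0,-.023,18),(-.056,.023,18),(-.056,-.023,18),(-.136,.05,22),(-.136,-.05,22),(0,0,0)]:W.append([x,y,.02+.095*x+h/1000])
for n,im in(("top",t),("scene",s)):
    for u in proj(n,F(p,W)):cv2.circle(im,tuple(int(v) for v in u.round()),1,(0,255,255),-1)
a=cv2.resize(t[130:330,270:450],None,fx=2.2,fy=2.2);b=cv2.resize(s[190:340,240:420],None,fx=2.2,fy=2.2)
o=np.zeros((440,800,3),np.uint8);o[:,:396]=a;o[:330,400:796]=b;cv2.imwrite("pics/fit.png",o)
E
```

```text
[ 0.4658987   0.19694596 -0.19792477] [-0.9 -1.6  0.9 -0.7  0.1  0.4 -0.1  1.7]
top [350.66997519 226.33995037] [335 211  32  32 806]
[0.48102472 0.19580619 0.059     ] [0.01505484 0.00185679 0.059     ]
scene [333.235363   253.50117096] [318 238  31  34 854]
[0.47568686 0.1985413  0.045     ] [0.00928336 0.00348889 0.045     ]
```

View pics/fit.png

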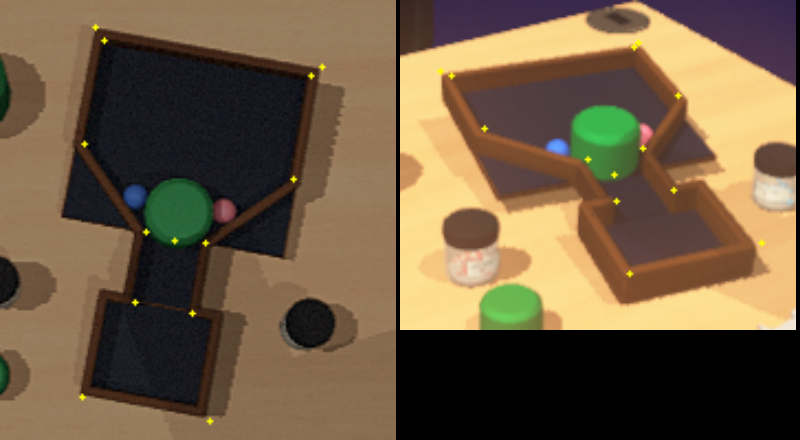

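The fit is close, but the pocket's right corner was picked about 3 px off. It really lies near (363.6,318.2) in top. I refit with the drum held on the centre line.

Run:
```python
from h import *
L=np.array([[.154,.092,.0526],[.154,-.092,.0526],[-.136,.05,.029],[-.136,-.05,.029],[.016,0,.0595]])
uv=np.array([[314.1,143.6],[414.5,160.9],[307.0,310.5],[363.6,318.2],[350.7,226.3]])
def f(q):
    l=L.copy();l[2:4,1]*=q[3]/.05;l[4,0]=q[4];return ((proj("top",F(q,l))-uv)).ravel()
r=least_squares(f,[.46,.19,-.2,.05,.016]);p=r.x;print(p,r.fun.round(1));np.save("feeder.npy",p)
yaw=p[2]
s=ctrl.sense();R=cv2.Rodrigues(np.zeros(3))[0]
from scipy.spatial.transform import Rotation as Ro
R=Ro.from_euler("xyz",s["ee_rot"]).as_matrix()
print("spin for tool x along feeder x:", s["ee_rot"][2]-yaw)
for lx in(-.04,):
    T=F(p,[[lx,0,.15]])[0];print(T,np.linalg.norm(T[:2]),R.T@(T-s["tool_pos"]))
```

```text
[ 0.4663071   0.19793822 -0.19981865  0.0486282   0.01482038] [-1.4 -1.5  1.  -0.7  0.2 -0.3 -0.2  2.1  0.5  0.1]
spin for tool x along feeder x: 0.6016128747939697
[0.42710299 0.20587788 0.15      ] 0.47413359762612745 [ 0.47354532 -0.54708275  0.08215775]
```

>>> jog_arm([
  {"linear":[0.03,-0.035,0.0],"spin":0.12,"fingers":0.35},
  {"linear":[0.06,-0.07,0.0],"spin":0.24,"fingers":0.35},
  {"linear":[0.09,-0.105,0.0],"spin":0.36,"fingers":0.35},
  {"linear":[0.12,-0.14,0.0],"spin":0.48,"fingers":0.35},
  {"linear":[0.15,-0.175,0.0],"spin":0.6,"fingers":0.35},
])

```text
clock: 0.6
tool_pos: [0.275, -0.2617, 0.2317]
ee_rot: [-3.141, 0.0, -0.204]
wrist_force: [0.8, 0.3, 0.6]
width: 0.35
```

```bash
cat > go.py <<'E'
from h import *;import sys
from scipy.spatial.transform import Rotation as Ro
p=np.load("feeder.npy");s=ctrl.sense();R=Ro.from_euler("xyz",s["ee_rot"]).as_matrix()
print(s["clock"],s["width"],s["wrist_force"].round(1),"F:",toF(p,s["tool_pos"]).round(4),"spin",s["ee_rot"][2]-p[2])
lx,ly,z=map(float,sys.argv[1:4]);print((R.T@(F(p,[[lx,ly,z]])[0]-s["tool_pos"])).round(4))
E
python3 go.py -.04 0 .15
```

```text
0.6 0.34998679279833605 [0.8 0.3 0.6] F: [-0.0963 -0.4884  0.2317] spin -0.003950402400845265
[ 0.0544 -0.4886  0.0818]
```

>>> jog_arm([
  {"linear":[0.054,-0.489,0.08],"spin":0},
  {"linear":[0.054,-0.489,0.08]},
  {"linear":[0.054,-0.489,0.08]},
  {"linear":[0.054,-0.489,0.08]},
  {"linear":[0.054,-0.489,0.08]},
])

```text
schema error: expected keys linear, spin, fingers
```

```bash
python3 go.py -.04 0 .12
```

```text
0.6 0.34998679279833605 [0.8 0.3 0.6] F: [-0.0963 -0.4884  0.2317] spin -0.003950402400845265
[ 0.0544 -0.4886  0.1118]
```

>>> jog_arm([
  {"linear":[0.054,-0.489,0.08],"spin":0,"fingers":0.35},
  {"linear":[0.054,-0.489,0.08],"spin":0,"fingers":0.35},
  {"linear":[0.054,-0.489,0.08],"spin":0,"fingers":0.35},
  {"linear":[0.054,-0.489,0.08],"spin":0,"fingers":0.35},
  {"linear":[0.054,-0.489,0.08],"spin":0,"fingers":0.35},
])

```text
clock: 1.1
tool_pos: [0.3498, -0.0263, 0.1916]
ee_rot: [3.141, -0.001, -0.198]
wrist_force: [1.7, -1.0, -0.3]
width: 0.351
```

```bash
python3 go.py -.04 0 .12
```

```text
1.1 0.3514026723766155 [ 1.7 -1.  -0.3] F: [-0.0697 -0.243   0.1916] spin 0.001333715301665428
[ 0.03   -0.2429  0.0716]
```

>>> jog_arm([
  {"linear":[0.03,-0.243,0.04],"spin":0,"fingers":0.35},
  {"linear":[0.03,-0.243,0.07],"spin":0,"fingers":0.35},
  {"linear":[0.03,-0.243,0.07],"spin":0,"fingers":0.35},
  {"linear":[0.03,-0.243,0.07],"spin":0,"fingers":0.35},
  {"linear":[0.03,-0.243,0.07],"spin":0,"fingers":0.35},
])

```text
clock: 1.6
tool_pos: [0.4255, 0.2016, 0.1226]
ee_rot: [3.141, 0.0, -0.198]
wrist_force: [1.1, -1.4, 0.6]
width: 0.35
```

```bash
python3 go.py -.04 0 .07
```

```text
1.6 0.35000668815185826 [ 1.1 -1.4  0.6] F: [-0.0407 -0.0046  0.1226] spin 0.002172234314584187
[ 0.0007 -0.0046  0.0526]
```

>>> jog_arm([
  {"linear":[0.0,-0.005,0.025],"spin":0,"fingers":0.35},
  {"linear":[0.0,-0.005,0.048],"spin":0,"fingers":0.35},
  {"linear":[0.0,-0.005,0.048],"spin":0,"fingers":0.35},
])

```text
clock: 1.9
tool_pos: [0.4242, 0.2038, 0.0718]
ee_rot: [3.137, 0.006, -0.197]
wrist_force: [-0.9, 0.1, -0.8]
width: 0.348
```

```bash
python3 go.py -.04 0 .065
python3 - <<'E'
from h import *
a=ctrl.capture("scene");b=ctrl.capture("wrist");p=np.load("feeder.npy");s=ctrl.sense();f=toF(p,s["tool_pos"])
# marks at tip level under assumptions 22 / 26 / 35 mm, at front inner/outer edges
for d,c in((.022,(0,255,255)),(.026,(255,255,0)),(.035,(255,0,255))):
    for y in(.015,.0295):
        for e in (-.011,):
            u=proj("scene",F(p,[[f[0]+e,f[1]+y,f[2]-d]]))[0];cv2.circle(a,tuple(int(v) for v in u.round()),0,c,-1)
o=np.zeros((560,800,3),np.uint8);o[:,:400]=cv2.resize(a[190:330,290:390],(400,560),interpolation=cv2.INTER_CUBIC);o[:300,400:]=cv2.resize(b,(400,300));cv2.imwrite("pics/c1.png",o)
E
```

```text
1.9 0.34757648996323975 [-0.9  0.1 -0.8] F: [-0.0425 -0.0026  0.0718] spin 0.0025022567347938174
[ 0.0025 -0.0026  0.0067]
```

View pics/c1.png

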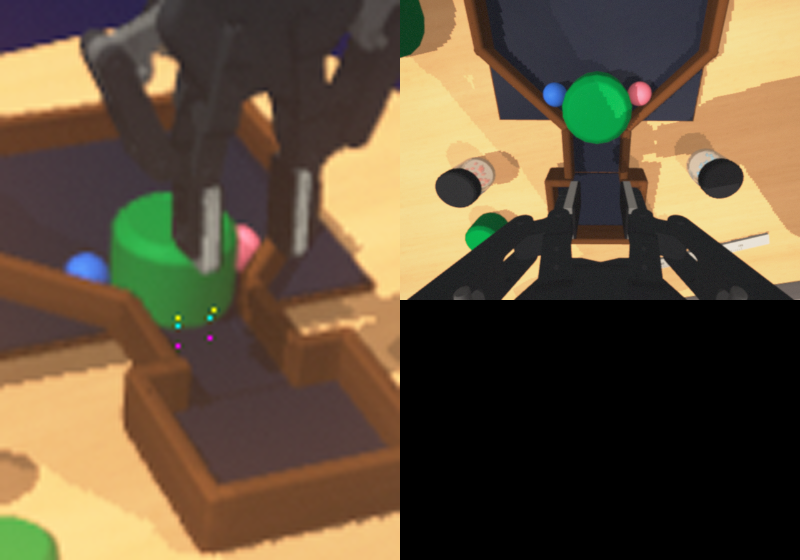

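The drum is still in the mouth. In the scene crop the fingertips at (205,270) and (300,252) look well above my predicted marks. I check tip height in both views with the arm settled.

Run:
```python
from h import *
s=ctrl.sense();p=np.load("feeder.npy");f=toF(p,s["tool_pos"]);print(f,s["clock"])
a=ctrl.capture("scene");s=ctrl.sense();cw=ctrl.calibration("wrist");b=ctrl.capture("wrist");print(toF(p,s["tool_pos"]),ctrl.sense()["clock"])
cal=ctrl.calibration
for n,im in(("scene",a),("wrist",b)):
  for d,c in((.0,(0,0,255)),(.01,(0,255,255)),(.022,(255,0,255))):
    for y in(.015,-.015):
        for e in (-.011,.011):
            u=proj(n,F(p,[[f[0]+e,f[1]+y,f[2]-d]]))[0];cv2.circle(im,tuple(int(v) for v in u.round()),0 if n=="scene" else 2,c,-1)
            if n=="wrist":print(d,y,e,u.round())
o=np.zeros((560,800,3),np.uint8);o[:,:400]=cv2.resize(a[190:330,290:390],(400,560),interpolation=cv2.INTER_CUBIC);o[:400,400:]=b[80:480,120:520];cv2.imwrite("pics/c2.png",o)
```

```text
[-0.04035069 -0.00186285  0.07567186] 2.0
[-0.03972716 -0.00162027  0.07663277] 2.1
0.0 0.015 -0.011 [291. 326.]
0.0 0.015 0.011 [290. 286.]
0.0 -0.015 -0.011 [352. 326.]
0.0 -0.015 0.011 [354. 286.]
0.01 0.015 -0.011 [293. 315.]
0.01 0.015 0.011 [292. 277.]
0.01 -0.015 -0.011 [351. 315.]
0.01 -0.015 0.011 [352. 277.]
0.022 0.015 -0.011 [295. 304.]
0.022 0.015 0.011 [294. 267.]
0.022 -0.015 -0.011 [349. 304.]
0.022 -0.015 0.011 [350. 267.]
```

View pics/c2.png

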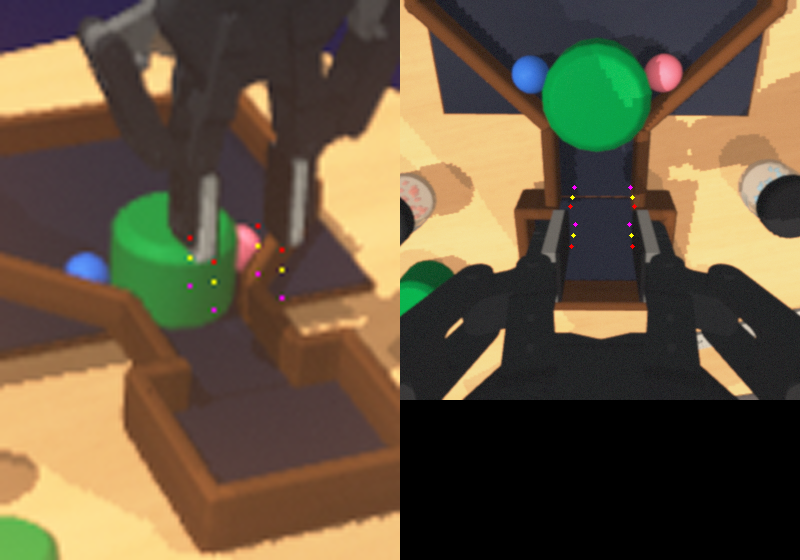

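The tips appear roughly at TCP height at this opening: dots for d≈0 match both views. I lower with care and check force and picture.

>>> jog_arm([
  {"linear":[0.0,-0.002,0.006],"spin":0,"fingers":0.35},
  {"linear":[0.0,-0.002,0.012],"spin":0,"fingers":0.35},
  {"linear":[0.0,-0.002,0.018],"spin":0,"fingers":0.35},
  {"linear":[0.0,-0.002,0.018],"spin":0,"fingers":0.35},
  {"linear":[0.0,-0.002,0.018],"spin":0,"fingers":0.35},
])

```text
clock: 2.6
tool_pos: [0.4268, 0.2062, 0.0573]
ee_rot: [3.141, 0.0, -0.198]
wrist_force: [0.5, -0.2, -0.7]
width: 0.345
```

```bash
cat > look.py <<'E'
from h import *;import sys
p=np.load("feeder.npy")
for i in range(2): a=ctrl.capture("scene")
s=ctrl.sense();f=toF(p,s["tool_pos"]);b=ctrl.capture("wrist");print(f.round(4),s["wrist_force"].round(1),s["clock"])
for n,im in(("scene",a),("wrist",b)):
  for d,c in((.0,(0,0,255)),(.01,(0,255,255)),(.022,(255,0,255))):
    for y in(.0175,-.0175):
        for e in (-.011,.011):
            u=proj(n,F(p,[[f[0]+e,f[1]+y,f[2]-d]]))[0];cv2.circle(im,tuple(int(v) for v in u.round()),0 if n=="scene" else 2,c,-1)
o=np.zeros((560,800,3),np.uint8);o[:,:400]=cv2.resize(a[190:330,290:390],(400,560),interpolation=cv2.INTER_CUBIC);o[:400,400:]=b[80:480,120:520];cv2.imwrite(sys.argv[1],o)
E
python3 look.py pics/c3.png
```

```text
[-0.0401  0.0004  0.0577] [ 0.5  0.  -0.3] 2.7
```

View pics/c3.png

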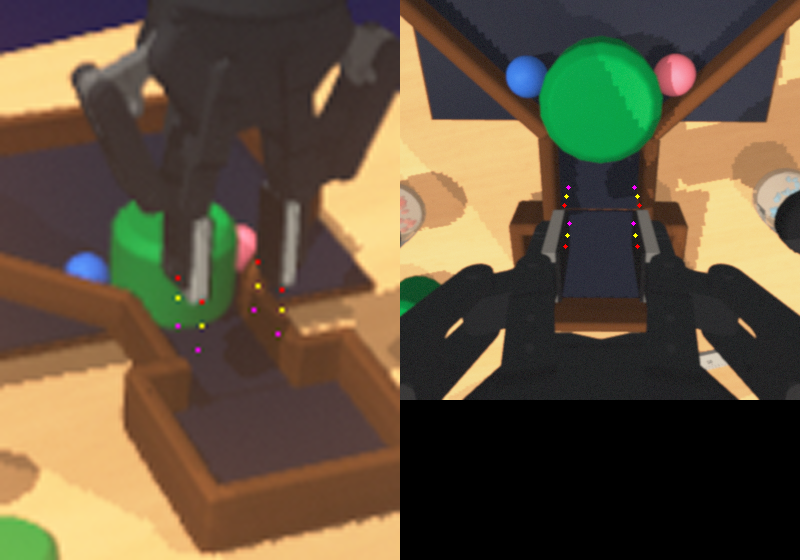

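The strip bottoms at (200,300) and (290,285) sit on the red d≈0 marks, so the tips are at TCP height. I lower to about 25 mm above the floor and begin the push.

>>> jog_arm([
  {"linear":[0.0,0.0,0.006],"spin":0,"fingers":0.35},
  {"linear":[0.0,0.0,0.0125],"spin":0,"fingers":0.35},
  {"linear":[0.0,0.0,0.0125],"spin":0,"fingers":0.35},
  {"linear":[0.008,0.0,0.0125],"spin":0,"fingers":0.35},
  {"linear":[0.014,0.0,0.0125],"spin":0,"fingers":0.35},
])

```text
clock: 3.25
tool_pos: [0.4415, 0.2034, 0.0452]
ee_rot: [-3.141, -0.001, -0.198]
wrist_force: [-0.2, 0.2, 0.4]
width: 0.349
```

>>> jog_arm([
  {"linear":[0.004,0.0,0.0],"spin":0,"fingers":0.35},
  {"linear":[0.008,0.0,0.0],"spin":0,"fingers":0.35},
  {"linear":[0.012,0.0,-0.001],"spin":0,"fingers":0.35},
  {"linear":[0.016,0.0,-0.001],"spin":0,"fingers":0.35},
  {"linear":[0.02,0.0,-0.001],"spin":0,"fingers":0.35},
])

```text
clock: 3.75
tool_pos: [0.4605, 0.1995, 0.046]
ee_rot: [3.142, 0.0, -0.198]
wrist_force: [-1.4, 0.3, 1.0]
width: 0.354
```

```bash
python3 look.py pics/c4.png
```

```text
[-0.0058  0.0004  0.0461] [-0.8  0.3  0.7] 3.85
```

View pics/c4.png

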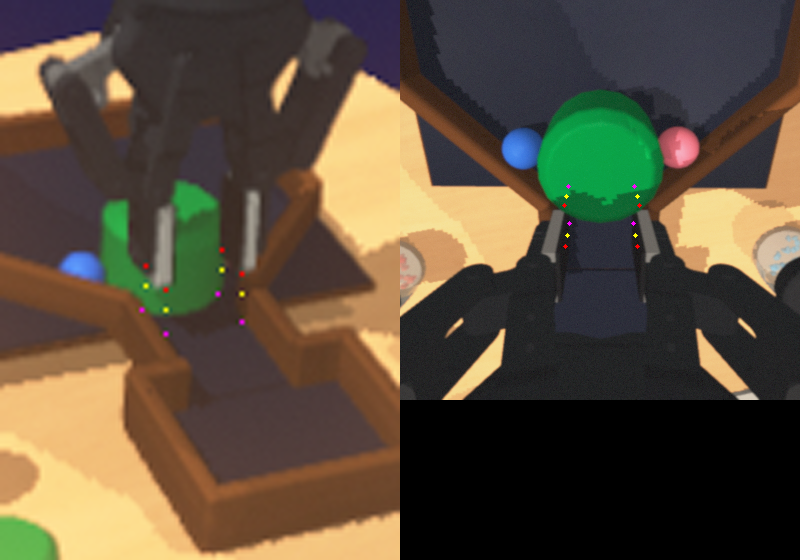

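The drum is moving upright, seated between the fingertips, with the balls beside it and a push of about 1.4 N. I keep going.

>>> jog_arm([
  {"linear":[0.004,0.0,0.0],"spin":0,"fingers":0.35},
  {"linear":[0.008,0.0,-0.001],"spin":0,"fingers":0.35},
  {"linear":[0.012,0.0,-0.001],"spin":0,"fingers":0.35},
  {"linear":[0.016,0.0,-0.002],"spin":0,"fingers":0.35},
  {"linear":[0.02,0.0,-0.002],"spin":0,"fingers":0.35},
])

```text
clock: 4.4
tool_pos: [0.4803, 0.1955, 0.0481]
ee_rot: [3.142, -0.0, -0.198]
wrist_force: [0.4, 0.0, -0.8]
width: 0.346
```

>>> jog_arm([
  {"linear":[0.004,0.0,0.0],"spin":0,"fingers":0.35},
  {"linear":[0.008,0.0,-0.001],"spin":0,"fingers":0.35},
  {"linear":[0.012,0.0,-0.001],"spin":0,"fingers":0.35},
  {"linear":[0.016,0.0,-0.002],"spin":0,"fingers":0.35},
  {"linear":[0.02,0.0,-0.002],"spin":0,"fingers":0.35},
])

```text
clock: 4.9
tool_pos: [0.4999, 0.1916, 0.0501]
ee_rot: [-3.142, -0.0, -0.198]
wrist_force: [-0.5, 0.3, 0.5]
width: 0.355
```

```bash
python3 look.py pics/c5.png
```

```text
[0.0343 0.0005 0.0501] [-0.1  0.8  0.1] 5.0
```

View pics/c5.png

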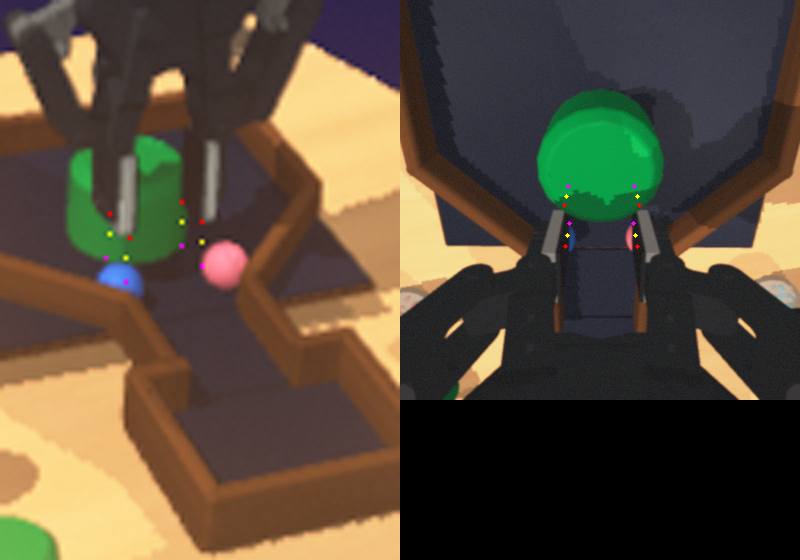

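The drum stands at about 66 mm and both balls are now rolling out. I push the last 12 mm, wait, back off, then lift.

>>> jog_arm([
  {"linear":[0.004,0.0,0.0],"spin":0,"fingers":0.35},
  {"linear":[0.008,0.0,-0.001],"spin":0,"fingers":0.35},
  {"linear":[0.011,0.0,-0.001],"spin":0,"fingers":0.35},
  {"linear":[0.0125,0.0,-0.001],"spin":0,"fingers":0.35},
  {"linear":[0.0125,0.0,-0.001],"spin":0,"fingers":0.35},
])

```text
clock: 5.55
tool_pos: [0.512, 0.1891, 0.051]
ee_rot: [3.142, -0.0, -0.198]
wrist_force: [0.6, 0.0, 0.9]
width: 0.349
```

>>> jog_arm([
  {"linear":[0.0,0.0,0.0],"spin":0,"fingers":0.35},
  {"linear":[-0.003,0.0,0.0],"spin":0,"fingers":0.35},
  {"linear":[-0.01,0.0,0.0],"spin":0,"fingers":0.35},
  {"linear":[-0.01,0.0,-0.02],"spin":0,"fingers":0.35},
  {"linear":[-0.01,0.0,-0.06],"spin":0,"fingers":0.35},
])

```text
clock: 6.05
tool_pos: [0.4992, 0.1907, 0.1082]
ee_rot: [3.138, 0.007, -0.198]
wrist_force: [0.1, 0.5, -0.6]
width: 0.353
```

>>> jog_arm([
  {"linear":[-0.03,0.04,-0.04],"spin":0,"fingers":0.35},
  {"linear":[-0.05,0.09,-0.08],"spin":0,"fingers":0.35},
  {"linear":[-0.07,0.13,-0.1],"spin":0,"fingers":0.35},
  {"linear":[-0.09,0.18,-0.1],"spin":0,"fingers":0.35},
  {"linear":[-0.1,0.2,-0.1],"spin":0,"fingers":0.35},
])

```text
clock: 6.55
tool_pos: [0.3649, 0.0163, 0.2117]
ee_rot: [-3.142, -0.003, -0.197]
wrist_force: [0.7, -1.1, 0.6]
width: 0.35
```

>>> jog_arm([
  {"linear":[0.0,0.0,0.0],"spin":0,"fingers":0.35},
  {"linear":[0.0,0.0,0.0],"spin":0,"fingers":0.35},
  {"linear":[0.0,0.0,0.0],"spin":0,"fingers":0.35},
  {"linear":[0.0,0.0,0.0],"spin":0,"fingers":0.35},
  {"linear":[0.0,0.0,0.0],"spin":0,"fingers":0.35},
])

```text
clock: 7.05
tool_pos: [0.3663, 0.0179, 0.2102]
ee_rot: [3.141, 0.001, -0.196]
wrist_force: [-0.2, -0.3, 0.4]
width: 0.347
```

Run:
```python
from h import *
p=np.load("feeder.npy");t=ctrl.capture("top");s=ctrl.capture("scene")
c,st=blob(t,(45,80,30),(85,255,255),(310,140,410,250));print(st,toF(p,back("top",c,.0655)))
print(ctrl.sense()["clock"])
o=np.zeros((440,800,3),np.uint8);o[:,:396]=cv2.resize(t[130:330,270:450],None,fx=2.2,fy=2.2);o[:330,400:796]=cv2.resize(s[190:340,240:420],None,fx=2.2,fy=2.2);cv2.imwrite("pics/c6.png",o)
```

```text
[341 175  32  34 829] [0.07555121 0.00142161 0.0655    ]
7.15
```

View pics/c6.png

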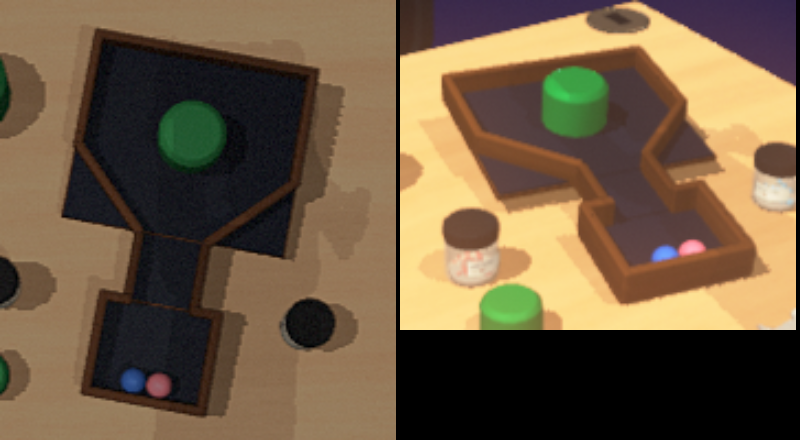

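The drum stands at about 76 mm on the centre line, and both balls are in the pocket. I let them settle, confirm nothing moves, and hand in.

>>> jog_arm([
  {"linear":[0.0,0.0,0.0],"spin":0,"fingers":0.35},
  {"linear":[0.0,0.0,0.0],"spin":0,"fingers":0.35},
  {"linear":[0.0,0.0,0.0],"spin":0,"fingers":0.35},
  {"linear":[0.0,0.0,0.0],"spin":0,"fingers":0.35},
  {"linear":[0.0,0.0,0.0],"spin":0,"fingers":0.35},
])

```text
clock: 7.65
tool_pos: [0.3662, 0.0171, 0.2107]
ee_rot: [3.142, -0.0, -0.198]
wrist_force: [-0.6, -0.1, -0.1]
width: 0.348
```

>>> jog_arm([
  {"linear":[0.0,0.0,0.0],"spin":0,"fingers":0.35},
  {"linear":[0.0,0.0,0.0],"spin":0,"fingers":0.35},
  {"linear":[0.0,0.0,0.0],"spin":0,"fingers":0.35},
  {"linear":[0.0,0.0,0.0],"spin":0,"fingers":0.35},
  {"linear":[0.0,0.0,0.0],"spin":0,"fingers":0.35},
])

```text
clock: 8.15
tool_pos: [0.3662, 0.0171, 0.2107]
ee_rot: [3.142, -0.0, -0.198]
wrist_force: [0.1, -0.6, 0.1]
width: 0.351
```

Run:
```python
from h import *
ims=[ctrl.capture("top") for _ in range(4)]
for t in (ims[0],ims[-1]):
    for lo,hi,b in(((100,100,60),(125,255,255),(305,255,375,320)),((165,60,80),(179,255,255),(305,255,375,320)),((45,80,30),(85,255,255),(310,140,410,250))):
        c,st=blob(t,lo,hi,b);print(c.round(2),st[4])
print(ctrl.sense()["clock"]);print(ctrl.hand_in())
```

```text
[329.99 302.39] 100
[341.52 304.73] 93
[356.52 191.23] 827
[329.99 302.39] 100
[341.47 304.7 ] 94
[356.51 191.3 ] 833
8.35
the job is handed in; nothing more can be done
None
```

I pushed the drum up the hopper with the part-open fingertips, about 25 mm above the floor and without gripping or lifting it. Both balls then rolled out through the lane on their own.

- **Last checks:** The drum stands upright about 76 mm uphill of the mouth, within about 1.5 mm of the centre line. Both balls lie still in the pocket; their image positions did not change over the last 0.15 s of pictures. The arm was well clear, and I handed in at 8.35 s with no reported wrist force above about 2 N.
- **Disagreements:** At this finger opening the tips looked level with the TCP, not 22 mm ahead as stated, so I set heights from the pictures. The feeder fit also left corner errors of up to about 2 px (3 to 4 mm), mainly at the pocket.

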